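Roll the rolling pin to the line on its board

ROBOT

A 6-joint arm with a two-finger parallel gripper is mounted at the origin on a cart in front of the work surface, level with it; the furniture and walls round the work are solid. World frame = base frame: x ahead of the robot, y to its left, z up, the work surface at z = 0. Lengths are in mm, angles in rad, forces in N, time in s.
With the tool pointing down it reaches from about 275 to 1000 mm from the base axis. Payload 8.4 kg.
Tool frame: the origin (TCP) lies where the fingers leave the gripper's body, on its centre line; the fingertips stand 73 mm ahead of it and the grasp point (between the pads) lies 54 mm ahead of it (grip_point_offset is the distance from the TCP to the grasp point, in mm); z points along the fingers, y is the direction in which the jaws open and shut (so a half turn about z gives the same grasp; the last joint's range is limited). The gripper opens to 85 mm and grips with 20 to 120 N. Pads are 22 mm wide; open, the fingers measure 114 mm over their backs; the gripper's body (76 mm by 85 mm) begins 54 mm behind the grasp point. The pads swing forward as they close: fully open they stand 13 mm farther back than shut.
Start: joints at [-1.164, 0.353, 1.633, -0, 1.155, -0.002], TCP at [248.442, -573.503, 303.881] pointing down, gripper open.
Joint ranges: [-2.63, 2.63], [-0.92, 2.1], [0.06, 2.66], [-1.3, 4.44], [0, 2.69], [-3.02, 3.02]. Speed limits (rad/s): [2.22, 2.22, 2.79, 3.14, 3.14, 3.14].

INTERFACE

Orientations are given as [roll, pitch, yaw] about the fixed x, y, z axes, in that order (R = Rz(yaw) Ry(pitch) Rx(roll)).
In Python, from rig import sense, grab_frame, sign_off, grip_point_offset gives the robot as it stands. The module is installed in compiled form; this text tells all that it offers.
- The arm moves only by the tool drive_tool, never from a script. Its argument "targets" is one flat list of numbers, 7 for each row, row after row: the shift along the tool's x, y, z in m, then the turn, a rotation vector about the tool's x, y, z in rad, then the opening, from 0 (shut) to 1 (fully open). In form: [tx, ty, tz, wx, wy, wz, grip, tx, ty, tz, wx, wy, wz, grip, ...]. A call has 1 to 12 rows; each row is the pose to reach, as a shift and turn from the pose commanded when the call began, along the tool's axes at that moment; what a row does not reach only later rows make up. A row lasts 1/12 s, in which the tool goes at most 41.7 mm and 7.16 degrees, less where a joint would pass 70% of its speed; a pose out of reach is approached as far as the arm can. A call with a gripper value outside its range is refused whole. The fingers move at their own pace and stop on an object; "force" is the grip in N (left out, the last holds). Time passes only in rows, so rows that repeat a pose let the fingers close. It gives the time, the measured TCP pose, the force and the opening at its end, in the units of the state.
- sense(): the state, without advancing time (a new reading comes with each control period).
- grab_frame(name): name is "side" or "top"; returns a dict with "color" (400x640x3 uint8, blue, green, red), "vertical_fov" (degrees; the focal length in pixels is half the picture's height over the tangent of half this angle, whatever the lens; pixels are square), "cx", "cy" (the principal point, pixels), "world_from_camera" (4x4, takes a point from camera to world coordinates). Camera axes: x right, y down, z forward; pixel columns grow to the right and rows downward; lengths in mm; the calibration is good to about 2 mm. A picture is of the moment at which its call begins. There is no depth.
- sign_off(): hands the job in, once; it reports no verdict.
The state is a dict: "clock": time; "qpos": joint angles; "qvel": joint speeds; "joint_efforts": joint torques, N m; "eef_pos": TCP position; "tcp_rot": TCP orientation; "contact_force": force on the tool from outside, world axes, zero at the start; "wrist_torque": the same for the moment, N m; "opening": opening from 0.0 (shut) to 1.0 (fully open).
Only numpy, scipy, OpenCV 4.12 (cv2) and the standard library are available. Lean on these libraries where they do the work, as an engineer would, in place of code of your own. Each camera call takes 0.05 s, during which the arm holds its last target. There are 200 camera calls.

TASK

Park the rolling pin on its board: put a fingertip on top of the pin and roll it slowly along the board, towards you or away as needed, in as many strokes as you like, until it lies right over the dark line inlaid across the board, its axis no more than a centimetre off the line and parallel to it. Leave it resting there; do not grip it, lift it or push it with fingers reaching down beside it, do not flick it, and leave the things standing round the board alone.

Things in the scene. Friction and masses are not known exactly. Their poses are not given: they have to be found in the camera images.
- pin: Light wooden rolling pin, loose, 0.35 kg: barrel 52 mm thick, 220 mm long, a 27 mm thick handle at each end, 340 mm over all. Origin mid-barrel on its axis, 26 mm below the barrel's top; y is the long axis, x and z turn as it rolls. It stays where it is left. A fingertip that sticks to its top travels twice as far as the pin. Starts nearly parallel to the line, 30 to 135 mm in front of it or behind it.
- line: Dark line 7 mm wide and 250 mm long, flush in the board's top: the place for the pin. Origin at its middle, on the board's top surface (22 mm above the worktop). Its y axis runs along the line, its x axis across it, level, away from the robot.
- board: Brown wooden board, fixed, 200 mm deep (x) by 300 mm wide (y), 22 mm thick. Origin at the centre of its underside; x points away from the robot, turned at most 0.32 rad.
- glass: Clear drinking glass, 80 mm wide, 92 mm high, loose, standing behind the board. Origin at the centre of its underside.
- jar: Glass jar with a dark lid, 76 mm wide, 98 mm high, loose, standing behind the board. Origin at the centre of its underside.
- mill: Small grey salt mill, 44 mm wide, 90 mm high, loose, standing behind the board. Origin at the centre of its underside.
- onion: Onion, 70 mm, 72 mm high, loose, to the left of the board. Origin at the centre of its underside.
- spice: Spice jar with a green cap, 44 mm wide, 100 mm high, loose, to the left of the board. Origin at the centre of its underside.
- tin: Food tin, 57 mm wide, 72 mm high, loose, upright, to the left of the board. Origin at the centre of its underside.
- cup: Small dark and white cup, 84 mm over its handle, 54 mm high, loose, farther to the left. Origin at the centre of its underside.

How it is judged (in metres and radians):
On the way:
1. the pin has rolled (turned, not slid) by more than an eighth of a turn ((angle between pin's own x axis and vertical above 2.4 rad or angle between pin's own x axis and vertical below 0.74 rad) and distance of pin from where it was at the start of the episode above 0.015 m).
At the end, for the whole second after the job is handed in: The pin lies at rest on the board with its axis within 10 mm of the middle of the line, parallel to it within 0.15 rad, and no more than 60 mm off centre along it (x of pin in the frame of line between -0.01 and 0.01 m and y of pin in the frame of line between -0.06 and 0.06 m and z of pin in the frame of line between 0.02 and 0.031 m and angle between the y axis of pin and the y axis of line, either way round below 0.15 rad and linear speed of pin below 0.01 m/s); the robot touches nothing.
It fails at once if the pin is lifted off the board by more than 8 mm (z of pin in the frame of line above 0.034 m).
It fails at once if the fingers touch the pin while reaching down beside it (grasp point less than 46 mm above the board; the pin's top is 52 mm above it) (contact force between the fingers and pin above 0.5 N and z of the grasp point in the frame of line below 0.046 m).
It fails at once if the pin is flicked (faster than 0.3 m/s) (linear speed of pin above 0.3 m/s).
It fails at once if a thing beside or behind the board is moved by more than 15 mm (distance of any of glass, jar, mill, onion, spice, tin, cup from where it was at the start of the episode above 0.015 m).
It also fails if it takes over 45 s, if anything falls off the work surface, if the arm or the gripper's body presses on something with over 40 N, if the wrist force passes 120 N, or if a joint passes its speed limit or range.

## Working session

There is one attempt and no reset: what is moved stays moved. The work goes in short steps, Python scripts to look and compute and a tool call to move; the robot and the scene stay as the last step left them, time stands still between calls to the robot, and variables do not carry over. Pictures are saved under pics/ and viewed, about 8 in all and at most 12, crops included, and the job is handed in when it is done.

Besides the shell and the picture viewer there is one more tool, called after ">>>" in YAML: its name, and indented under it one key for each argument. drive_tool: Moves the arm, as the interface text tells. Its arguments: {"type":"object","properties":{"targets":{"type":"array"},"force":{"type":"number"}},"required":["targets"]}

```bash
mkdir -p pics; cat > h.py <<'E'
import numpy as np, cv2
from rig import *
def cam(f):
    K=np.array([[0,0,f["cx"]],[0,0,f["cy"]],[0,0,1.]]);K[0,0]=K[1,1]=200/np.tan(np.radians(f["vertical_fov"])/2)
    return K,np.array(f["world_from_camera"])
def ray(f,u,v,z):
    K,T=cam(f); d=T[:3,:3]@np.linalg.solve(K,[u,v,1]); o=T[:3,3]
    return o+d*(z-o[2])/d[2]
def proj(f,p):
    K,T=cam(f); q=K@(T[:3,:3].T@(np.array(p,float)-T[:3,3])); return q[:2]/q[2]
def snap(name,out,crop=None,s=1):
    f=grab_frame(name); c=f["color"]
    np.save('pics/'+out+'.npy',{k:v for k,v in f.items()},allow_pickle=True)
    if crop: c=c[crop[1]:crop[3],crop[0]:crop[2]]
    cv2.imwrite(f'pics/{out}.png',cv2.resize(c,None,fx=s,fy=s,interpolation=cv2.INTER_CUBIC)); return f
def load(o): return np.load('pics/'+o+'.npy',allow_pickle=True).item()
E
python3 - <<'E'
from h import *
print(sense(),grip_point_offset)
for n in("top","side"):
    f=snap(n,n+"0"); print(f["vertical_fov"],f["cx"],f["cy"],np.round(f["world_from_camera"],3).tolist())
E
```

```text
{'clock': 0.0, 'qpos': array([-1.16440801e+00,  3.53634589e-01,  1.63412996e+00,  4.63873276e-06,
        1.15514648e+00, -2.41413973e-03]), 'qvel': array([-6.82706585e-04,  1.99840349e-04, -9.21370483e-06,  1.75347052e-03,
       -3.97229965e-05,  3.52032524e-04]), 'joint_efforts': array([-1.58731593e-03, -6.05253696e+01, -3.42067802e+01,  1.41144415e-04,
        9.50746879e-03,  1.65377480e-05]), 'eef_pos': array([ 248.2953403 , -573.17194238,  303.1718468 ]), 'tcp_rot': array([-3.14027429e+00, -7.42401450e-06,  4.08800580e-01]), 'contact_force': array([ 0.08028986, -1.0348712 ,  0.70278492]), 'wrist_torque': array([0.06600256, 0.00987191, 0.07446286]), 'opening': 1.0006653646537136} 53.900000000000006
52.95977763418337 317.126107501336 203.20303889144586 [[0.007, -0.995, 0.101, 486.611], [-1.0, -0.007, -0.0, 93.512], [0.001, -0.101, -0.995, 1111.24], [0.0, 0.0, 0.0, 1.0]]
50.22541949952482 308.47666287472475 194.56034449897646 [[0.99, -0.079, 0.114, 487.656], [-0.138, -0.565, 0.813, -732.97], [0.0, -0.821, -0.571, 628.094], [0.0, 0.0, 0.0, 1.0]]
```

View pics/top0.png

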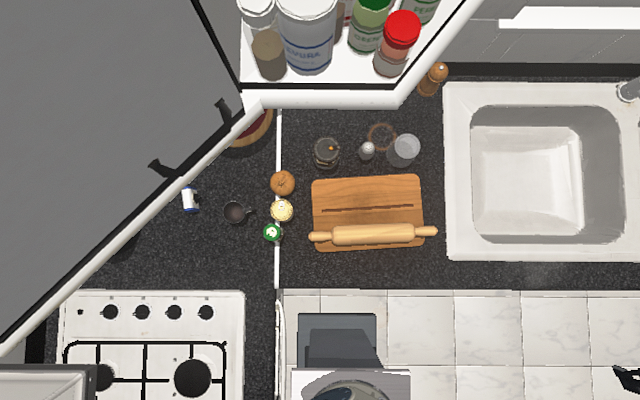

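View pics/side0.png

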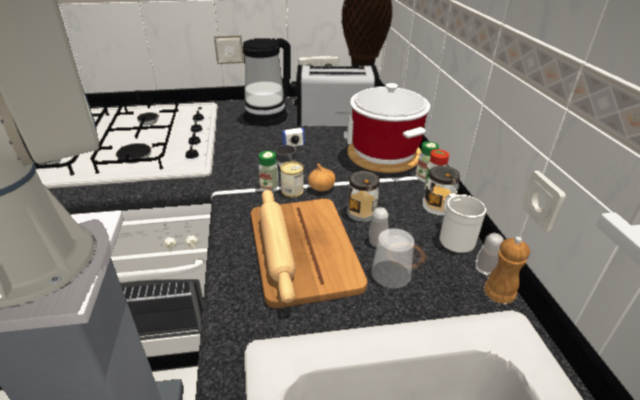

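The top view shows the board with its line near (322–413, 208) and the pin in front of it, centred near (372, 234). The side view agrees. The overhead cabinet starts well behind the board. I'll enlarge both views to measure.

```bash
python3 - <<'E'
from h import *
for n,c in(("top0",(300,165,450,260)),("side0",(235,180,385,310))):
    f=load(n); i=f["color"][c[1]:c[3],c[0]:c[2]]
    cv2.imwrite(f'pics/{n}c.png',cv2.resize(i,None,fx=5 if n[0]=='t' else 4,fy=5 if n[0]=='t' else 4,interpolation=cv2.INTER_CUBIC))
E
```

```text
(no output)
```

View pics/top0c.png

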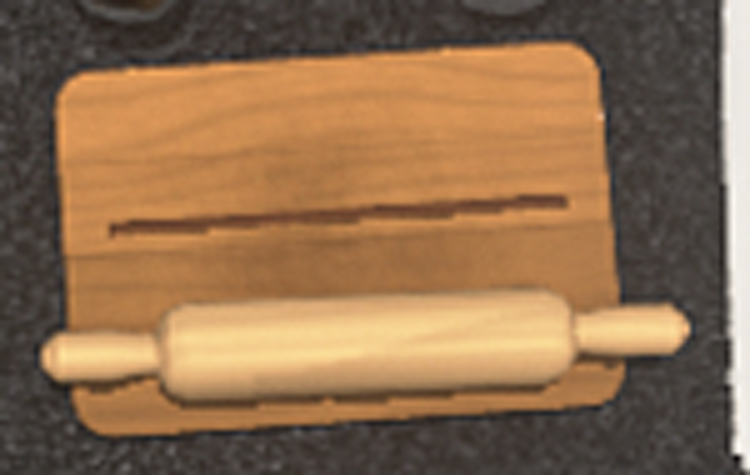

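View pics/side0c.png

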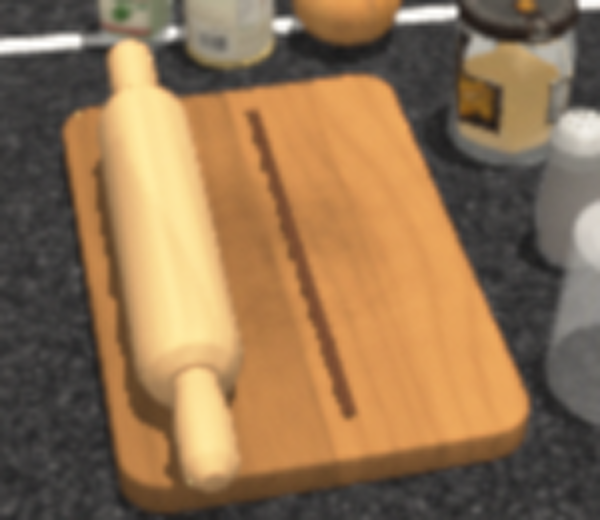

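In the top crop the line ends are at (110,230) and (567,201), and the pin tips at (42,358) and (690,328). In the side crop the line ends are at (252,112) and (350,414), and the pin tips at (130,45) and (208,483).

```bash
python3 - <<'E'
from h import *
t=load("top0");s=load("side0")
T=lambda x,y,z:ray(t,(x+.5)/5-.5+300,(y+.5)/5-.5+165,z)
S=lambda x,y,z:ray(s,(x+.5)/4-.5+235,(y+.5)/4-.5+180,z)
def rep(n,a,b): d=a-b; print(n,a.round(1),b.round(1),'mid',((a+b)/2).round(1),'len',np.linalg.norm(d).round(1),'ang from y',np.arctan2(-d[0],d[1]).round(4))
rep('line T',T(110,230,22),T(567,201,22)); rep('line S',S(252,112,22),S(350,414,22))
rep('pin T',T(42,358,48),T(690,328,48)); rep('barrel T',T(165,352,48),T(575,340,48))
rep('pin S',S(130,45,48),S(208,483,48))
E
```

```text
line T [576.7  80.9  22. ] [ 594.3 -168.2   22. ] mid [585.5 -43.7  22. ] len 249.7 ang from y 0.0705
line S [575.3  79.8  22. ] [ 593.3 -167.8   22. ] mid [584.3 -44.   22. ] len 248.2 ang from y 0.0724
pin T [506.5 116.7  48. ] [ 524.7 -225.9   48. ] mid [515.6 -54.6  48. ] len 343.1 ang from y 0.053
barrel T [510.2  51.8  48. ] [ 518.  -164.9   48. ] mid [514.1 -56.6  48. ] len 216.8 ang from y 0.036
pin S [506.7 122.3  48. ] [ 520.3 -223.7   48. ] mid [513.5 -50.7  48. ] len 346.3 ang from y 0.0394
```

Line and pin are both located: the line's middle is at (585, −44) with angle 0.071, and the pin is at about (514.5, −54) with angle ~0.045, roughly 71 mm in front of the line. I'll swing the arm over the pin with the gripper shut and the tool's x axis across the line.

>>> drive_tool:
  targets: [0.037,-0.031,0,0,0,0.028,0,0.074,-0.062,0,0,0,0.056,0,0.111,-0.093,0,0,0,0.084,0,0.148,-0.124,0,0,0,0.112,0,0.185,-0.155,0,0,0,0.14,0,0.222,-0.187,0,0,0,0.168,0,0.259,-0.218,0,0,0,0.196,0,0.296,-0.249,0,0,0,0.224,0,0.333,-0.28,0,0,0,0.252,0,0.37,-0.311,0,0,0,0.28,0,0.407,-0.342,0,0,0,0.31,0,0.43,-0.362,0,0,0,0.338,0]
  force: 20

```text
clock: 1.1
eef_pos: [471.9, -124.0, 303.9]
tcp_rot: [3.142, -0.0, 0.069]
contact_force: [1.1, -0.7, -0.3]
opening: 0.001
```

>>> drive_tool:
  targets: [0,0,0,0,0,0,0,0,0,0,0,0,0,0,0,0,0,0,0,0,0]

```text
clock: 1.35
eef_pos: [471.3, -126.0, 303.6]
tcp_rot: [3.141, 0.001, 0.072]
contact_force: [-0.1, -0.3, -0.0]
opening: -0.003
```

>>> drive_tool:
  targets: [0.014,-0.023,0.02,0,0,0,0,0.028,-0.046,0.04,0,0,0,0,0.041,-0.069,0.06,0,0,0,0,0.041,-0.069,0.085,0,0,0,0,0.041,-0.069,0.11,0,0,0,0,0.041,-0.069,0.128,0,0,0,0,0.041,-0.069,0.138,0,0,0,0,0.041,-0.069,0.138,0,0,0,0,0.041,-0.069,0.138,0,0,0,0]

```text
clock: 2.1
eef_pos: [507.5, -55.4, 166.0]
tcp_rot: [-3.142, 0.001, 0.069]
contact_force: [-0.4, 0.1, 0.1]
opening: 0.001
```

```bash
python3 - <<'E'
from h import *
f=snap("side","s1",(220,130,400,310),4); s=sense(); print(s["eef_pos"],s["tcp_rot"])
E
```

```text
[507.98768668 -55.27115201 166.67369985] [ 3.14138337e+00 -8.31355235e-04  6.94609651e-02]
```

View pics/s1.png

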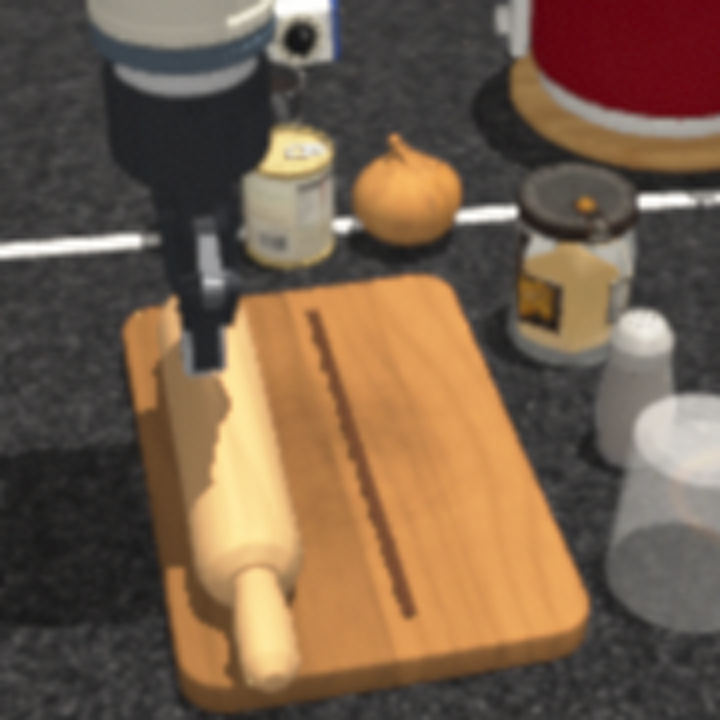

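The shut fingertip is hanging just above the pin, near mid-barrel (crop 205,370), and clear of everything. I'll lower it gently until it touches.

>>> drive_tool:
  targets: [0,0,0.007,0,0,0,0,0,0,0.013,0,0,0,0,0,0,0.016,0,0,0,0,0,0,0.017,0,0,0,0,0,0,0.018,0,0,0,0,0,0,0.019,0,0,0,0,0,0,0.019,0,0,0,0]

```text
clock: 2.73
eef_pos: [507.6, -54.3, 146.8]
tcp_rot: [3.142, 0.0, 0.071]
contact_force: [0.9, 0.7, -0.6]
opening: 0.003
```

>>> drive_tool:
  targets: [0,0,0.0005,0,0,0,0,0,0,0.001,0,0,0,0,0,0,0.0015,0,0,0,0,0,0,0.002,0,0,0,0,0,0,0.002,0,0,0,0]

```text
clock: 3.15
eef_pos: [509.3, -54.3, 146.4]
tcp_rot: [3.141, -0.004, 0.071]
contact_force: [-0.5, 1.4, 13.2]
opening: 0.001
```

Contact at about 13 N. First stroke: 30 mm of tip travel, slowly.

>>> drive_tool:
  targets: [0.001,0,0,0,0,0,0,0.003,0,0,0,0,0,0,0.006,0,0,0,0,0,0,0.009,0,0,0,0,0,0,0.012,0,0,0,0,0,0,0.015,0,0,0,0,0,0,0.018,0,0,0,0,0,0,0.021,0,0,0,0,0,0,0.024,0,0,0,0,0,0,0.026,0,0,0,0,0,0,0.027,0,0,0,0,0,0,0.027,0,0,0,0,0,0]

```text
clock: 4.15
eef_pos: [536.4, -52.6, 146.5]
tcp_rot: [3.141, -0.004, 0.071]
contact_force: [-0.0, -1.2, 12.5]
opening: 0.001
```

```bash
python3 - <<'E'
from h import *
s=sense(); print(s["eef_pos"],s["contact_force"])
f=snap("side","s2",(220,130,400,310),4)
E
```

```text
[536.39796075 -52.64244586 146.45326893] [-0.02037888 -1.2397605  12.51003863]
```

View pics/s2.png

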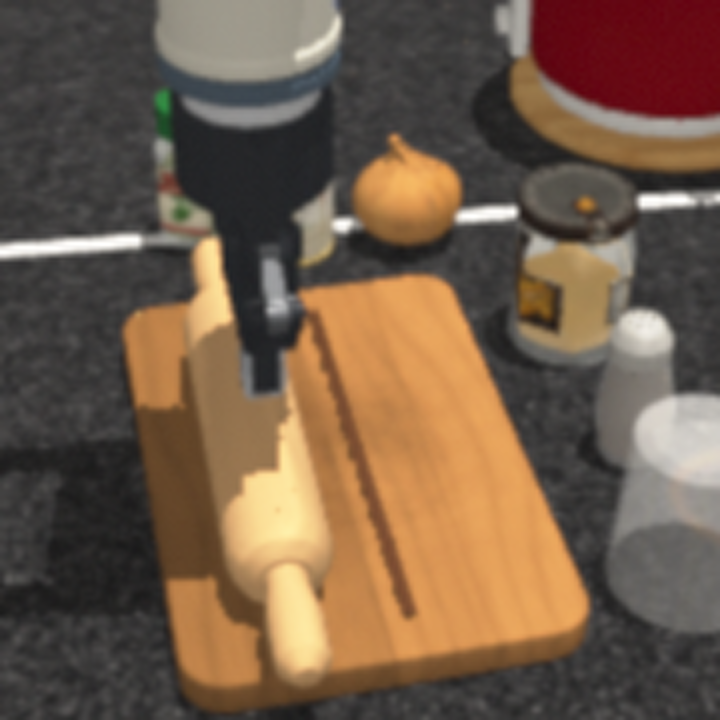

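The pin rolled with the tip and the force held at about 12.5 N. The near handle tip went from crop (268,690) to (305,685). Next I'll lift, step back and do the second stroke.

>>> drive_tool:
  targets: [0,0,-0.003,0,0,0,0,0,0,-0.007,0,0,0,0,-0.005,0,-0.008,0,0,0,0,-0.01,0,-0.008,0,0,0,0,-0.015,0,-0.008,0,0,0,0,-0.015,0,-0.005,0,0,0,0,-0.015,0,-0.003,0,0,0,0,-0.015,0,-0.002,0,0,0,0,-0.015,0,-0.001,0,0,0,0,-0.015,0,0,0,0,0,0,-0.015,0,0,0,0,0,0]

```text
clock: 5.12
eef_pos: [521.4, -53.4, 146.3]
tcp_rot: [3.141, -0.004, 0.071]
contact_force: [-0.7, 1.7, 14.0]
opening: -0.001
```

>>> drive_tool:
  targets: [0.001,0,0,0,0,0,0,0.003,0,0,0,0,0,0,0.006,0,0,0,0,0,0,0.009,0,0,0,0,0,0,0.012,0,0,0,0,0,0,0.015,0,0,0,0,0,0,0.018,0,0,0,0,0,0,0.021,0,0,0,0,0,0,0.024,0,0,0,0,0,0,0.027,0,0,0,0,0,0,0.028,0,0,0,0,0,0,0.028,0,0,0,0,0,0]

```text
clock: 6.12
eef_pos: [549.8, -51.8, 146.5]
tcp_rot: [3.141, -0.004, 0.071]
contact_force: [-0.0, 0.3, 13.9]
opening: -0.001
```

```bash
python3 - <<'E'
from h import *
s=sense(); print(s["eef_pos"],s["contact_force"])
f=snap("side","s3",(220,160,370,310),4)
f=snap("top","t3",(300,165,450,260),5)
E
```

```text
[549.81388981 -51.75258007 146.47362926] [-0.03424646  0.3493455  13.85866504]
```

View pics/s3.png

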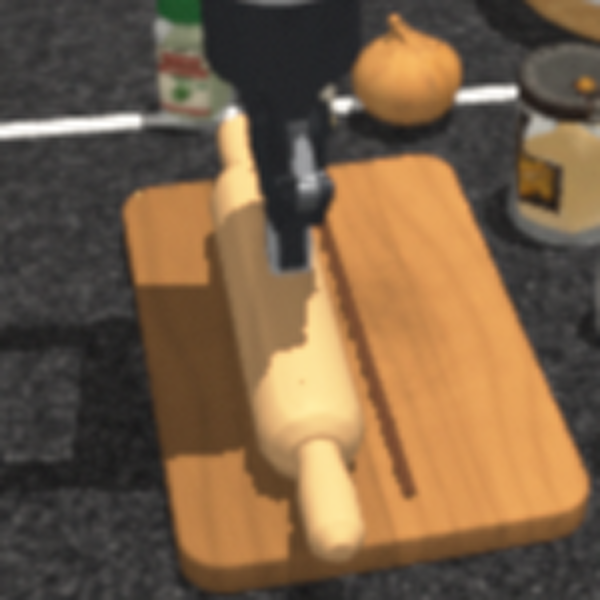

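The pin rolled on again. In this crop its near tip is at about (335,552) and its far tip at about (232,118).

```bash
python3 - <<'E'
from h import *
s=load("s3")
S=lambda x,y,z=48:ray(s,(x+.5)/4-.5+220,(y+.5)/4-.5+160,z)
a,b=S(232,118),S(335,552); d=a-b; m=(a+b)/2
r=m[:2]-[585,-44]; c,q=np.cos(.071),np.sin(.071)
print(a,b,m,np.linalg.norm(d),np.arctan2(-d[0],d[1]),'in line',r[0]*c+r[1]*q,-r[0]*q+r[1]*c)
E
```

```text
[532.34236296 126.33699491  48.        ] [ 550.22101659 -221.56349234   48.        ] [541.28168978 -47.61324871  48.        ] 348.35957757150646 0.051344968813197854 in line -43.86448967802725 -0.502752539140531
```

The pin is now 44 mm short of the line and nearly parallel to it. Two more strokes, then I'll measure again.

>>> drive_tool:
  targets: [0,0,-0.003,0,0,0,0,0,0,-0.007,0,0,0,0,-0.005,0,-0.008,0,0,0,0,-0.01,0,-0.008,0,0,0,0,-0.015,0,-0.008,0,0,0,0,-0.016,0,-0.005,0,0,0,0,-0.016,0,-0.003,0,0,0,0,-0.016,0,-0.002,0,0,0,0,-0.016,0,-0.001,0,0,0,0,-0.016,0,0,0,0,0,0,-0.016,0,0,0,0,0,0]

```text
clock: 7.13
eef_pos: [532.7, -52.6, 145.8]
tcp_rot: [3.141, -0.002, 0.071]
contact_force: [-0.6, 1.0, 10.5]
opening: 0.002
```

>>> drive_tool:
  targets: [0.001,0,0,0,0,0,0,0.003,0,0,0,0,0,0,0.006,0,0,0,0,0,0,0.009,0,0,0,0,0,0,0.012,0,0,0,0,0,0,0.015,0,0,0,0,0,0,0.018,0,0,0,0,0,0,0.021,0,0,0,0,0,0,0.024,0,0,0,0,0,0,0.027,0,0,0,0,0,0,0.029,0,0,0,0,0,0,0.029,0,0,0,0,0,0]

```text
clock: 8.13
eef_pos: [562.8, -50.9, 146.5]
tcp_rot: [3.141, -0.004, 0.071]
contact_force: [-0.3, -0.4, 12.8]
opening: -0.001
```

>>> drive_tool:
  targets: [0,0,-0.003,0,0,0,0,0,0,-0.007,0,0,0,0,-0.005,0,-0.008,0,0,0,0,-0.01,0,-0.008,0,0,0,0,-0.014,0,-0.008,0,0,0,0,-0.014,0,-0.005,0,0,0,0,-0.014,0,-0.003,0,0,0,0,-0.014,0,-0.002,0,0,0,0,-0.014,0,-0.001,0,0,0,0,-0.014,0,0,0,0,0,0,-0.014,0,0,0,0,0,0]

```text
clock: 9.05
eef_pos: [547.6, -51.6, 145.8]
tcp_rot: [3.141, -0.002, 0.071]
contact_force: [-0.6, 1.0, 10.2]
opening: -0.0
```

>>> drive_tool:
  targets: [0.001,0,0,0,0,0,0,0.003,0,0,0,0,0,0,0.006,0,0,0,0,0,0,0.009,0,0,0,0,0,0,0.012,0,0,0,0,0,0,0.015,0,0,0,0,0,0,0.018,0,0,0,0,0,0,0.021,0,0,0,0,0,0,0.024,0,0,0,0,0,0,0.027,0,0,0,0,0,0,0.029,0,0,0,0,0,0,0.029,0,0,0,0,0,0]

```text
clock: 10.05
eef_pos: [577.7, -49.8, 146.5]
tcp_rot: [3.141, -0.004, 0.071]
contact_force: [-1.1, -2.4, 13.3]
opening: 0.0
```

```bash
python3 - <<'E'
from h import *
s=sense(); print(s["eef_pos"],s["contact_force"])
f=snap("side","s4",(220,160,370,310),4)
E
```

```text
[577.65614899 -49.79756998 146.47306081] [-1.10490175 -2.37613849 13.29767883]
```

View pics/s4.png

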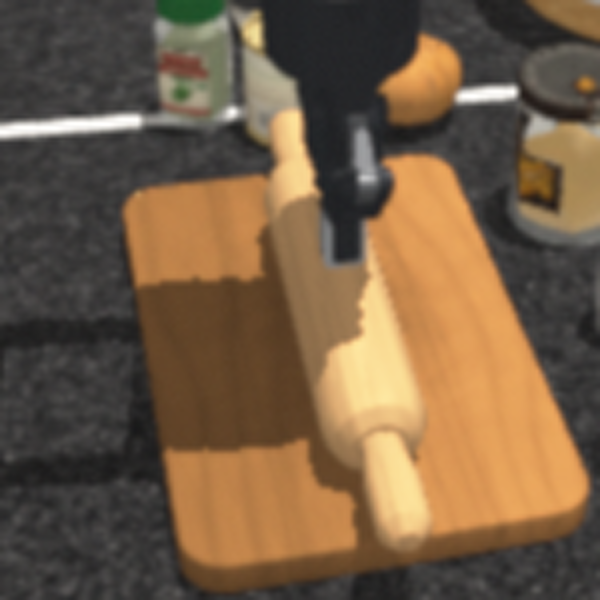

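The pin is still rolling with the tip. Its far tip is at about (286,113) in the crop and its near tip at about (404,544).

```bash
cat >> h.py <<'E'
def pinpos(s,A,B,x0=220,y0=160,k=4):
    S=lambda x,y,z=48:ray(s,(x+.5)/k-.5+x0,(y+.5)/k-.5+y0,z)
    a,b=S(*A),S(*B); d=a-b; m=(a+b)/2
    r=m[:2]-[585,-44]; c,q=np.cos(.071),np.sin(.071)
    print(m.round(1),'len',np.linalg.norm(d).round(1),'ang',np.arctan2(-d[0],d[1]).round(3),'in line',round(r[0]*c+r[1]*q,1),round(-r[0]*q+r[1]*c,1))
E
python3 -c "
from h import *
pinpos(load('s4'),(286,113),(404,544))"
```

```text
[573.3 -47.   48. ] len 348.8 ang 0.045 in line -11.9 -2.1
```

The pin is about 12–13 mm short of the line. One last stroke with 25 mm of tip travel, then lift clear and back away.

>>> drive_tool:
  targets: [0,0,-0.003,0,0,0,0,0,0,-0.007,0,0,0,0,-0.005,0,-0.008,0,0,0,0,-0.01,0,-0.008,0,0,0,0,-0.012,0,-0.008,0,0,0,0,-0.012,0,-0.005,0,0,0,0,-0.012,0,-0.003,0,0,0,0,-0.012,0,-0.002,0,0,0,0,-0.012,0,-0.001,0,0,0,0,-0.012,0,0,0,0,0,0,-0.012,0,0,0,0,0,0]

```text
clock: 11.02
eef_pos: [564.8, -50.3, 146.1]
tcp_rot: [3.141, -0.003, 0.071]
contact_force: [-1.3, 1.7, 10.8]
opening: -0.005
```

>>> drive_tool:
  targets: [0.001,0,0,0,0,0,0,0.003,0,0,0,0,0,0,0.006,0,0,0,0,0,0,0.009,0,0,0,0,0,0,0.012,0,0,0,0,0,0,0.015,0,0,0,0,0,0,0.018,0,0,0,0,0,0,0.021,0,0,0,0,0,0,0.024,0,0,0,0,0,0,0.025,0,0,0,0,0,0,0.025,0,0,0,0,0,0,0.025,0,0,0,0,0,0]

```text
clock: 12.02
eef_pos: [590.4, -48.8, 146.5]
tcp_rot: [3.141, -0.004, 0.071]
contact_force: [-0.8, -0.6, 13.1]
opening: 0.003
```

>>> drive_tool:
  targets: [0,0,-0.001,0,0,0,0,0,0,-0.003,0,0,0,0,0,0,-0.007,0,0,0,0,0,0,-0.015,0,0,0,0,0,0,-0.03,0,0,0,0,0,0,-0.05,0,0,0,0,0,0,-0.075,0,0,0,0,-0.03,0.03,-0.1,0,0,0,0,-0.06,0.05,-0.12,0,0,0,0,-0.09,0.08,-0.12,0,0,0,0,-0.12,0.11,-0.12,0,0,0,0,-0.15,0.14,-0.12,0,0,0,0]

```text
clock: 13.02
eef_pos: [453.0, -193.4, 266.0]
tcp_rot: [3.141, -0.001, 0.072]
contact_force: [-0.2, -1.3, -0.1]
opening: -0.004
```

>>> drive_tool:
  targets: [-0.01,0.035,0,0,0,0,0,-0.02,0.07,0,0,0,0,0,-0.03,0.1,0,0,0,0,0,-0.03,0.12,0,0,0,0,0,-0.03,0.12,0,0,0,0,0,-0.03,0.12,0,0,0,0,0]

```text
clock: 13.52
eef_pos: [432.5, -315.1, 265.1]
tcp_rot: [-3.141, -0.0, 0.069]
contact_force: [-1.1, 1.0, 0.2]
opening: -0.002
```

```bash
python3 - <<'E'
from h import *
s=sense(); print(s["eef_pos"],s["contact_force"])
f=snap("side","s5",(220,160,370,310),4)
f=snap("top","t5",(300,165,450,260),5)
E
```

```text
[ 432.48975226 -315.05560462  265.12561829] [-1.14251287  0.99195169  0.24414563]
```

View pics/t5.png

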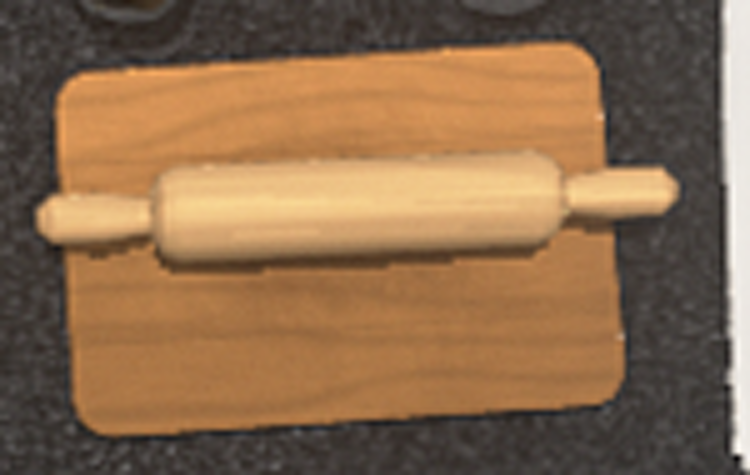

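View pics/s5.png

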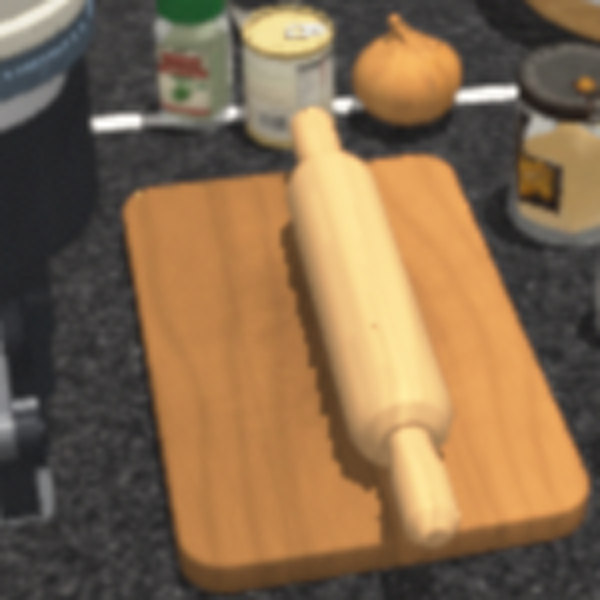

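In the top crop the pin tips are at (38,219) and (679,190). In the side crop they are at (308,115) and (434,537). The board is clear and the neighbours look untouched.

```bash
python3 - <<'E'
from h import *
pinpos(load('s5'),(310,113),(434,537)); pinpos(load('t5'),(38,219),(679,190),300,165,5)
a,b=load('t5')["color"].astype(int),load('t3')["color"].astype(int)
a0=load('top0')["color"].astype(int)
d=np.abs(a-a0).max(2)
for n,c in dict(glass=(385,125,425,168),jar=(310,130,345,168),mill=(355,135,378,163),onion=(268,168,297,197),tin=(268,198,295,223),spice=(260,223,285,243),cup=(220,198,255,225)).items(): print(n,(d[c[1]:c[3],c[0]:c[2]]>40).sum(),end='; ')
E
```

```text
[587.4 -46.9  48. ] len 344.6 ang 0.044 in line 2.2 -3.1
[589.1 -51.1  48. ] len 341.7 ang 0.052 in line 3.6 -7.4
glass 0; jar 0; mill 0; onion 0; tin 0; spice 0; cup 0;
```

```bash
python3 -c "
from rig import *
print(sense()['clock'],sign_off())"
```

```text
the job is handed in; nothing more can be done
13.6167 None
```

The rolling pin is parked over the dark line, and I handed the job in at 13.6 s. I rolled it about 73 mm away from the robot in five slow strokes, with the shut fingertips resting on top at about 10–14 N. Then I lifted straight up and backed the arm away.

| Last check | Side camera | Top camera | Limit |
|---|---|---|---|
| Axis off the middle of the line | +2.2 mm | +3.6 mm | 10 mm |
| Off centre along the line | −3 mm | −7 mm | 60 mm |
| Angle to the line | 0.027 rad | 0.019 rad | 0.15 rad |

- **Camera disagreement:** the two cameras differ by about 1.5 mm across the line and 4 mm along it. Some of that is reading error, and both are well inside the limits.
- **Things round the board:** comparing the top views from before and after showed no change at any of the seven.
- **At rest:** I took one picture of each view after letting go, so I did not confirm from a second picture that the pin stayed still.

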